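# Press a bearing into a jockey wheel with one turn of the bench press

## Task

Press the bearing into the bicycle jockey wheel: lay the jockey wheel, bearing upward, flat in the round nest of the little press's die slide, and with closed fingertips against its push tab (pushing, not pinching) slide it fully home under the ram, meeting the stop gently. Then take the crank handle and turn the flywheel clockwise, as seen from the handle side, through exactly one revolution, slowly and steadily while the ram is pressing, so that the bearing goes in without a blow and the ram comes back to the top. Leave the flywheel standing there, the slide home and the other things on the shelf where they are.

Things in the scene. Friction and masses are not known exactly. Their poses are not given: they have to be found in the camera images.
- press: Grey bench press, fixed to the shelf, bed 150 (x) by 270 (y), 235 tall. Origin on the shelf below the ram axis. x along the flywheel shaft, flywheel and crank handle on the -x side (towards the robot); y is the way the die slide goes home, column at +y. Turned about z by up to 0.25 rad: read it. Head and guide arm overhang from 95 mm up, reaching to y = -35 mm; nothing is above the drawn-out nest.
- die_slide (a joint): Position of the die slide (m): 0 fully drawn out (toward press -y), grows toward press +y, 0.130 fully home against a rigid end stop, the nest then centred below the ram (home counts from 0.1285). Starts drawn out, 0 to 15 mm. It slides against about 3 N of friction and 8 N s/m of damping and stays where it is left.
- push_tab (a point): Middle of the top edge of the push tab's outer face, 62 mm above the shelf. The tab is an upright steel plate 40 mm wide (press x), 6 thick, 36 standing free above the slide; its flat outer face looks to press -y. It stands 106 mm to the -y side of the nest centre. Bent by over 25 N; meet it slowly, push it with a light force stop, and do not pinch it.
- nest (a point): Centre of the floor of the round nest recess in the die slide (moves with it), 34 mm above the shelf. Recess 49 mm diameter, 4 mm deep, chamfered mouth 38 mm above the shelf, in a 64 x 64 mm block. z up.
- jockey_wheel: Black toothed bicycle jockey wheel, 46 mm diameter over the teeth, 12 thick, 65 to 105 g, flat on the shelf; round, any grip direction will do. Origin at the centre of its underside, z up. Its steel bearing (16 mm diameter) stands proud in the middle, top 18 mm above the underside before pressing, 13 after. In the nest, 8 mm of its edge stand above the nest block.
- bearing (a joint): How far the bearing is pressed in (m): 0 as started by hand, about 0.005 when the ram has gone through the bottom. The fit resists with about 15 N plus 1200 N s/m, so it must be pressed slowly (flywheel under about 1 rad/s from 2 rad to 3.2 rad); a blow of over 50 N from the ram would mark the races. Only the ram should press it.
- shaft (a point): Point on the flywheel axis, 190 mm above the shelf, level (along the shaft) with the place to grip the crank handle: the handle circles round this point. x axis along the shaft.
- crank_grip (a point): Where to grip the crank handle (moves with the flywheel), 60 mm from the shaft axis; at the start straight above it, 250 mm above the shelf. The handle is a black level sleeve along press x, 22 mm diameter, 75 long, spinning freely on its spindle, so a gripper may keep its orientation all the way round. The point is 56 mm from the flywheel rim's face, 29 mm from the sleeve's free end.
- flywheel (a joint): Angle of the flywheel (rad): 0 at the start, ram at the top; grows when turned clockwise seen from the handle side (from the top the handle goes first toward press -y, then down); 6.283 after one revolution. The 160 mm wheel turns stiffly, against about 0.8 N m of friction (13 N at the handle, up to 22 N while pressing) and stays where it is left.
- ram: Steel ram (20 mm diameter); origin at the centre of its underside, 77 mm above the shelf at the top; one revolution takes it 30 mm down and back. It meets the bearing at about 2.1 rad and is lowest at 3.142 rad.
- bowl: Grey ceramic bowl, 136 mm wide, 60 high; bystander. Origin at the centre of its underside.
- umbrella_frame: Folded compact umbrella frame of steel ribs with black handle, 300 mm long, lying; bystander. Origin under its middle.
- bamboo_case: Bamboo case with a sliding lid, 190 x 75 x 46 mm; bystander. Origin at the centre of its underside.
- lock_key: Bike lock key with a green plastic head, 60 mm long, lying flat; bystander. Origin under its head.
- worn_wheel: Worn jockey wheel of 52 mm diameter, 8 mm thick, with an open bore and no bearing; bystander, not the one to press. Origin at the centre of its underside.
- spanner: Steel spanner, 160 mm long; bystander. Origin under its middle.
- bike_bell: Domed steel bicycle bell, 52 mm wide, 29 high; bystander. Origin under its dome.
Not all that is in view belongs to the job. There is more than one size of the jockey_wheel; the job needs the smallest.

How it is judged:
By the outcome, as a careful person would: the job done as asked, in the order asked, and still so for the second after the job is handed in, with the robot touching nothing.
It also fails if it takes over 72 s, if anything falls off the work surface, if the arm or the gripper's body presses on something with over 40 N, if the wrist force passes 120 N, or if a joint passes its speed limit or range.

## Robot

A 6-joint arm with a two-finger parallel gripper is mounted at the origin on the work surface. World frame = base frame: x ahead of the robot, y to its left, z up, the work surface at z = 0. Lengths are in m, angles in degrees, forces in N, time in s.
With the tool pointing down it reaches from about 0.4 to 0.825 m from the base axis. Payload 7 kg.
Tool frame: the origin (TCP) lies at the very end of the fingers, on their centre line; the grasp point (between the pads) lies 19 mm behind it (ctrl.grip_point_offset is the distance from the TCP to the grasp point, in m); x points along the fingers, z is the direction in which the jaws open and shut, and the axes are right-handed (so a half turn about x gives the same grasp; the last joint's range is limited). The gripper opens to 88 mm and grips with 3 to 60 N. Pads are 19 mm wide; open, the fingers measure 130 mm over their backs; the gripper's body (78 mm by 193 mm) begins 47 mm behind the grasp point.
Start: joints at [86.866, 20.546, 0.682, 0, -70.136, -16.507], TCP at [0.227, 0.636, 0.227] pointing down, gripper open.
Joint ranges: [-176.03, 176.03], [-82.01, 121.73], [-58.28, 71.71], [-173.87, 95.51], [-174.79, -0.11], [-173.66, 173.66]. Speed limits (degrees/s): [136.94, 136.94, 172.46, 180, 180, 180].

## Interface

Orientations are given as [roll, pitch, yaw] about the fixed x, y, z axes, in that order (R = Rz(yaw) Ry(pitch) Rx(roll)).
In Python, from plant import get_obs, snapshot, calibration, close_job, ctrl gives the robot as it stands.
- The arm moves only by the tool move_arm, never from a script. Its argument "commands" is a list that holds one entry, the list of rows, each a list of 4 numbers: the shift along the tool's x, y, z in cm, then the turn about the tool's x in rad. In form: [[[dx, dy, dz, spin], ...]]. A call has 1 to 8 rows; each row shifts and turns the commanded pose from where the row before left it, along the tool's axes as they then stand; what a row does not reach is not made up. A row lasts 1/10 s, in which the tool goes at most 50 mm and 8.59 degrees, less where a joint would pass 70% of its speed; a pose out of reach is approached as far as the arm can. A call with a gripper value outside its range is refused whole. "jaw" is the finger opening in cm, from 0 to 8.76, set as the call begins (left out, the last holds). The fingers move at their own pace and stop on an object; the grip force is fixed at half the most. Time passes only in rows, so rows that do not move let the fingers close. It gives the time, the measured TCP pose, the force and the opening at its end, in the units of the state.
- get_obs(): the state, without advancing time (a new reading comes with each control period).
- snapshot(name): name is "scene" or "top"; returns (picture, depth): 384x512x3 uint8, red, green, blue; 384x512 float32, m along the optical axis (not along the pixel's ray), 0 where there is no reading.
- calibration(name): a dict with "mtx" (3x3 intrinsics, pixels), "T" (4x4, takes a point from camera to world coordinates). Camera axes: x right, y up, looking along -z (the intrinsics and any distortion apply to the point x, -y, -z); pixel columns grow to the right and rows downward; lengths in m; the calibration is good to about 2 mm. A picture is of the moment at which its call begins. calibration takes no time and is no camera call.
- close_job(): hands the job in, once; it reports no verdict.
The state is a dict: "clock": time; "joint_pos": joint angles; "qvel": joint speeds; "tau": joint torques, N m; "tool_pos": TCP position; "orientation": TCP orientation; "force": force on the tool from outside, world axes, zero at the start; "moment": the same for the moment, N m; "opening": finger opening in m.
Only numpy, scipy, OpenCV 4.12 (cv2) and the standard library are available. Lean on these libraries where they do the work, as an engineer would, in place of code of your own. Each camera call takes 0.05 s, during which the arm holds its last target. There are 200 camera calls.

## Working session

There is one attempt and no reset: what is moved stays moved. The work goes in short steps, Python scripts to look and compute and a tool call to move; the robot and the scene stay as the last step left them, time stands still between calls to the robot, and variables do not carry over. Pictures are saved under pics/ and viewed, about 8 in all and at most 12, crops included, and the job is handed in when it is done.

Besides the shell and the picture viewer there is one more tool, called by a JSON object that holds its "method" and its "body". move_arm: Moves the arm, as the interface text tells. Its arguments: {"type":"object","properties":{"commands":{"type":"array"},"jaw":{"type":"number"}},"required":["commands"]}

```bash
mkdir -p pics; ls; cat > h.py <<'E'
import numpy as np,cv2
from plant import *
def cast(name,u,v,z):
    c=calibration(name);K=np.array(c["mtx"]);T=np.array(c["T"])
    d=np.linalg.inv(K)@np.array([u,v,1.]);d=T[:3,:3]@np.array([d[0],-d[1],-d[2]]);o=T[:3,3]
    return o+d*(z-o[2])/d[2]
def cloud(name,dep):
    c=calibration(name);K=np.array(c["mtx"]);T=np.array(c["T"])
    v,u=np.mgrid[0:dep.shape[0],0:dep.shape[1]]
    x=(u-K[0,2])/K[0,0]*dep;y=(v-K[1,2])/K[1,1]*dep
    P=np.stack([x,-y,-dep],-1)@T[:3,:3].T+T[:3,3];P[dep==0]=np.nan
    return P
E
python3 - <<'E'
from h import *
for n in("scene","top"):
    p,d=snapshot(n);np.savez(f"{n}0.npz",p=p,d=d);cv2.imwrite(f"pics/{n}0.png",cv2.resize(p[:,:,::-1],None,fx=1.5,fy=1.5))
    c=calibration(n);print(n,c)
print(get_obs())
E
```

```text
pics
scene {'mtx': array([[397.8373675 ,   0.        , 252.27090428],
       [  0.        , 397.8373675 , 199.57840344],
       [  0.        ,   0.        ,   1.        ]]), 'T': array([[ 0.51016608, -0.53234471,  0.67552918,  1.41737674],
       [ 0.85984618,  0.33383578, -0.38628775, -0.52076072],
       [-0.01987757,  0.77792209,  0.62804626,  0.98881976],
       [ 0.        ,  0.        ,  0.        ,  1.        ]])}
top {'mtx': array([[410.05592336,   0.        , 250.41423082],
       [  0.        , 410.05592336, 188.27464792],
       [  0.        ,   0.        ,   1.        ]]), 'T': array([[-0.00220903,  0.99692139, -0.07837642,  0.48255735],
       [-0.99998371, -0.00178964,  0.00542073, -0.03092955],
       [ 0.00526378,  0.07838711,  0.9969091 ,  1.24299783],
       [ 0.        ,  0.        ,  0.        ,  1.        ]])}
{'clock': 0.1, 'joint_pos': array([ 8.68666009e+01,  2.05871648e+01,  6.40012748e-01, -1.46580875e-02,
       -7.01355546e+01, -1.65072456e+01]), 'qvel': array([ 0.01955944, -0.07350222,  0.15816147,  0.15591889, -0.00655646,
       -0.12840274]), 'tau': array([-1.64471745e-03, -5.84161484e+01,  2.93753994e+01,  7.01564893e+00,
        1.01642171e-02, -4.62077446e-05]), 'tool_pos': array([0.22677527, 0.63532099, 0.22573545]), 'orientation': array([   7.04884574,   89.91615288, -102.59678964]), 'force': array([ 0.01906424,  0.55234908, -0.42819112]), 'moment': array([-0.05715677, -0.02265014, -0.00409876]), 'opening': 0.08720101500100293}
```

View pics/scene0.png

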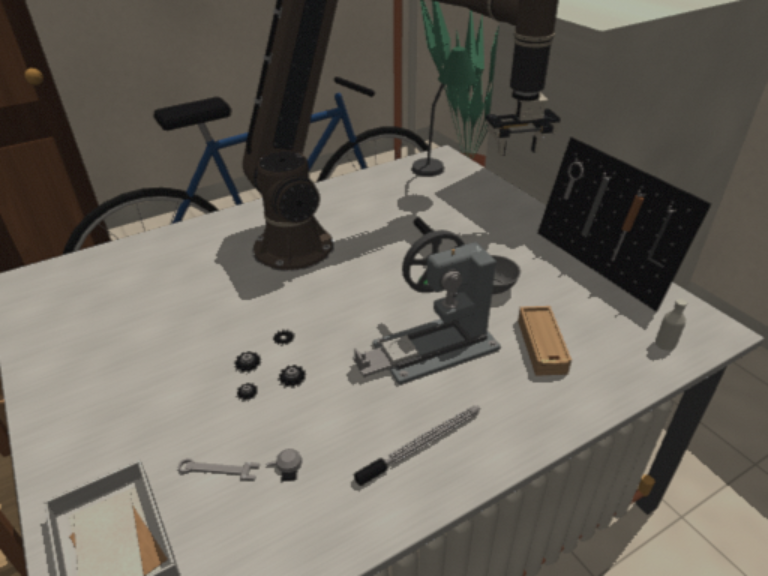

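View pics/top0.png

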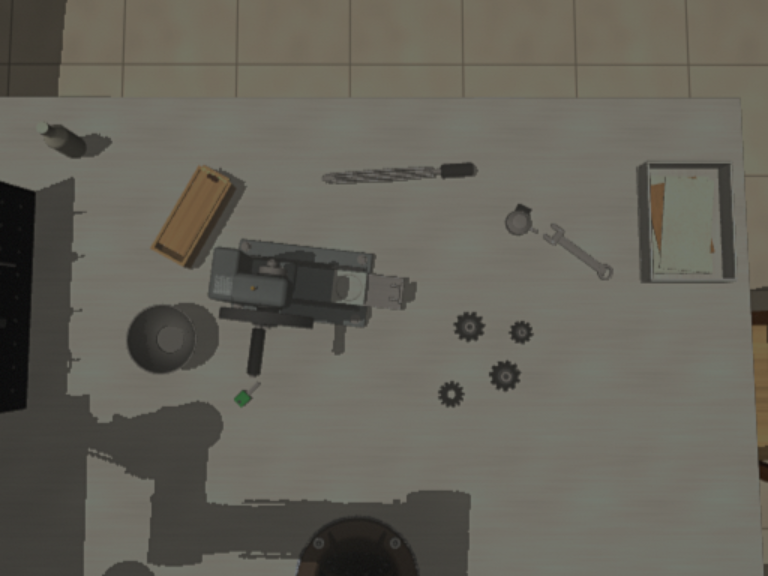

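The scene shows the press with its slide drawn out toward world -y. Of the four wheels (top-view 1.5x pixels 470,326; 521,332; 505,375; 451,394), the smallest appears to be at 521,332. The one at 451,394 has an open bore, so it is the worn wheel. Next I'll measure these.

```bash
python3 - <<'E'
from h import *
f=np.load("top0.npz");p,d=f["p"],f["d"];P=cloud("top",d)
g=cv2.cvtColor(p,cv2.COLOR_RGB2GRAY)
m=np.zeros_like(g);m[200:280,285:365]=(g[200:280,285:365]<75)
m=cv2.morphologyEx(m,cv2.MORPH_CLOSE,np.ones((3,3),np.uint8))
for c in cv2.findContours(m,cv2.RETR_EXTERNAL,cv2.CHAIN_APPROX_NONE)[0]:
    if cv2.contourArea(c)<60: continue
    (u,v),r=cv2.minEnclosingCircle(c);z=np.nanmax(P[int(v)-4:int(v)+5,int(u)-4:int(u)+5,2])
    print("wheel",u,v,"diam mm",2*r*1.22/410*1000,"at z.012",cast("top",u,v,.010),"zmax",z)
# press: heights
reg=P[150:240,130:285];Z=reg[...,2]
def rect(lo,hi,name):
    k=(Z>lo)&(Z<hi);m=k.astype(np.uint8)
    n,l,s,_=cv2.connectedComponentsWithStats(m)
    i=1+np.argmax(s[1:,4]);q=reg[l==i][:,:2]
    (c,wh,a)=cv2.minAreaRect((q*1000).astype(np.float32));print(name,c,wh,a,len(q),np.nanmedian(reg[l==i][:,2]))
rect(.18,.245,"head");rect(.008,.03,"bed");rect(.245,.27,"handle");rect(.03,.07,"slide")
cv2.imwrite("pics/c1.png",cv2.resize(np.clip(p[150:265,130:285].astype(float)*1.8,0,255).astype(np.uint8)[:,:,::-1],None,fx=5,fy=5,interpolation=cv2.INTER_CUBIC))
h=np.round(np.nan_to_num(reg[10:70:4,90:150:3,2])*1000).astype(int);print(h)
E
```

```text
wheel 300.47906494140625 262.358642578125 diam mm 51.39807268468345 at z.012 [ 0.35808335 -0.18613367  0.01      ] zmax 0.012139006956901621
wheel 336.1266784667969 250.03334045410156 diam mm 61.469417013773096 at z.012 [ 0.39416843 -0.29300998  0.01      ] zmax 0.027444830669857145
wheel 346.76446533203125 220.7396697998047 diam mm 46.2345763415825 at z.012 [ 0.48123919 -0.32659419  0.01      ] zmax 0.022578351893495663
wheel 312.0467834472656 217.2684783935547 diam mm 60.266052432176544 at z.012 [ 0.49185728 -0.22245925  0.01      ] zmax 0.02813899889525384
head (567.7393188476562, 174.05059814453125) (137.71047973632812, 89.74077606201172) 76.9392318725586 1626 0.2328914176900323
bed (575.6936645507812, 78.843505859375) (334.6450500488281, 149.7482147216797) 83.202880859375 2771 0.01567473677971787
handle (476.6716613769531, 152.4244384765625) (115.60718536376953, 77.84242248535156) 83.49254608154297 589 0.25980357196580706
slide (571.6453247070312, 15.879043579101562) (63.81540298461914, 73.74502563476562) 83.63849639892578 454 0.03570759744944807
[[-3 -4  1 -1  0 -3  3  1  2 -1 
[... 213 characters left out ...]
-1 -1]
 [28 21 16 14 12 18 14 16 17 15 -2 -1 -1 -3  0 -2  1 -1 -1  0]
 [17 35 38 23 26 25 26 24 13  9  1 -6 -2 -6 -1 -1  1  1  2  0]
 [13 37 36 35 32 31 40 39 25 26 24 22 23 25 -1  1 -3  0  0 -3]
 [14 36 29 36 32 35 31 40 24 23 23 26 22 29 26 29 58  1 -2  1]
 [11 36 31 34 37 36 36 39 22 25 24 26 28 25 29 27 62 -1 -1 -1]
 [15 38 36 30 33 34 39 39 25 24 26  0 24 28 27 27 60 -3  1  1]
 [14 39 35 37 37 40 36 35 30 23 26 27 26 24 27 43 -1 -1 -4 -1]
 [28 26 25 29 25 26 25 12 16 23 24 27 26 22 27 24 -2 -1  0 -1]
 [14 14 13 17 10 11 13 15 -5 -6  0  3 -2 -1  3  0  5  0  0 -1]
 [14 17  9 15 15 15 21 15  5  2 -5 -1  2 -4 -1  3 -1  2  1  1]
 [ 0 11 11 11 16 13 13 12 -3 -1 -1 -8 -2 -6  0  4  1  0  0  0]]
```

View pics/c1.png

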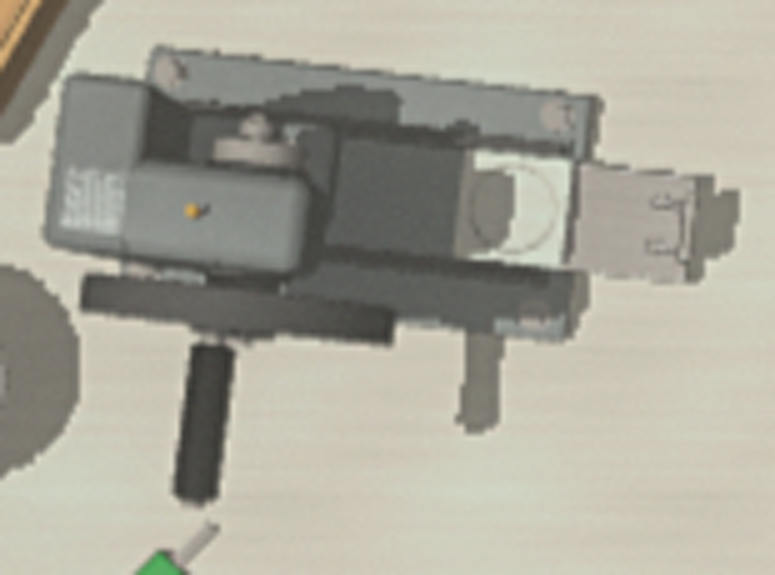

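The crop shows the nest ring centred near (513,208) and the tab's outer edge near x≈697, y 178–282. The handle axis runs from (213,345) to (197,500). Next: refine the press frame.

```bash
python3 - <<'E'
from h import *
f=np.load("top0.npz");p,d=f["p"],f["d"];P=cloud("top",d)
C=lambda x,y,z:cast("top",130+(x+.5)/5-.5,150+(y+.5)/5-.5,z)[:2]
yaw=np.radians(-6.6)
# bed edges via crop: far edge line (158,47)-(600,97) z~.016 ; handle axis
e=C(158,47,.016)-C(600,97,.016);print("yaw bed",np.degrees(np.arctan2(-e[0],e[1])))
h=C(213,348,.25)-C(196,498,.25);print("yaw handle",np.degrees(np.arctan2(h[1],h[0])),"handle len",np.linalg.norm(h))
t=C(705,178,.062)-C(690,282,.062);print("tab",np.degrees(np.arctan2(t[1],t[0])),np.linalg.norm(t))
# slide plate edges: z .026
s=C(582,160,.026)-C(700,175,.026);print("slide edge",np.degrees(np.arctan2(-s[0],s[1])))
X=np.array([np.cos(yaw),np.sin(yaw)]);Y=np.array([-X[1],X[0]])
nest=C(513,208,.038);tab=C(697.5,230,.062)
print("nest",nest,"tab",tab,"nest-tab in press",(nest-tab)@X,(nest-tab)@Y)
he=C(196,503,.25);print("handle free end",he,"crank grip",he+.029*X)
# depth: points in press axes rel to nest
reg=P[140:250,125:290].reshape(-1,3);reg=reg[np.isfinite(reg).all(1)]
q=reg[:,:2]-nest;x=q@X;y=q@Y;z=reg[:,2]
def ext(n,k): print(n,k.sum(),"x",np.percentile(x[k],[1,50,99]).round(4),"y",np.percentile(y[k],[1,50,99]).round(4),"z",np.median(z[k]).round(4))
ext("blk",(abs(z-.0365)<.007)&(abs(x)<.05)&(abs(y)<.06));ext("tab",(z>.05)&(y<-.08)&(z<.075));ext("head",(z>.215)&(z<.245)&(x>-.055))
ext("hand",(z>.235)&(z<.275)&(x<-.12));ext("wheel",(z>.2)&(z<.29)&(x<-.05)&(x>-.11))
ext("bed",(z>.009)&(z<.022)&(abs(x)<.1)&(y<.05))
T=__import__("scipy.spatial.transform",fromlist=["Rotation"]).Rotation
o=get_obs();print(T.from_euler("xyz",o["orientation"],degrees=True).as_matrix().round(3))
# scene cam: nest pixel prediction check
c=calibration("scene");K=c["mtx"];Tm=np.linalg.inv(c["T"])
for n_,w in(("nest",[*nest,.038]),("tab",[*tab,.062]),("hend",[*he,.25])):
    k=Tm[:3]@np.array([*w,1]);print(n_,"scene px*1.5",1.5*(K[0,0]*k[0]/-k[2]+K[0,2]),1.5*(K[1,1]*-k[1]/-k[2]+K[1,2]))
s=np.load("scene0.npz")["p"];cv2.imwrite("pics/c2.png",cv2.resize(np.clip(s[130:270,215:355].astype(float)*1.3,0,255).astype(np.uint8)[:,:,::-1],None,fx=4,fy=4,interpolation=cv2.INTER_CUBIC))
E
```

```text
yaw bed -6.586436366076543
yaw handle -5.758032114284227 handle len 0.07210213804438158
tab -8.522329839865032 0.06077695883836997
slide edge -7.3737437139967765
nest [0.56874703 0.01618593] tab [ 0.55410625 -0.09122588] nest-tab in press 0.0021981429023404213 0.10838273253108206
handle free end [0.41201475 0.15972376] crank grip [0.44082256 0.15639059]
blk 490 x [-0.0384  0.0004  0.0383] y [-0.0322  0.0002  0.0508] z 0.0352
tab 29 x [-0.0187 -0.0013  0.0188] y [-0.1057 -0.103  -0.0999] z 0.0601
head 1285 x [-0.0543 -0.0247  0.0272] y [0.0918 0.1727 0.219 ] z 0.2336
hand 192 x [-0.1689 -0.1446 -0.1206] y [0.1149 0.1236 0.1356] z 0.2585
wheel 834 x [-0.1076 -0.0752 -0.0504] y [0.0494 0.125  0.2125] z 0.2516
bed 793 x [-0.0746 -0.0047  0.0733] y [-0.0824  0.009   0.0494] z 0.0147
[[-0.     0.942 -0.336]
 [-0.001 -0.336 -0.942]
 [-1.     0.     0.001]]
nest scene px*1.5 399.0436537409738 346.42388702004666
tab scene px*1.5 354.8017092888893 352.2850021991866
hend scene px*1.5 415.28751728829445 219.73447118826738
```

View pics/c2.png

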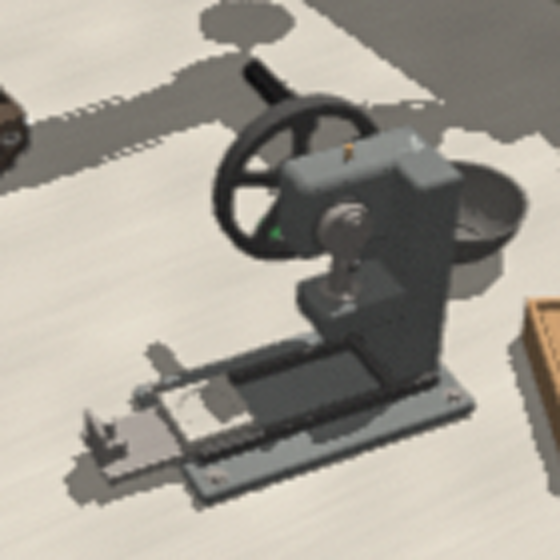

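The scene crop confirms the press layout: the tab is at the far -y end, the nest block is drawn out, and the head clears the nest. The measurements are consistent. Tab to nest is 106 mm, the yaw is about -6.7°, the nest is near (0.569, 0.016), and the target wheel is 46 mm across at (0.481, -0.327). I'll raise the gripper and turn it first.

{"method": "move_arm", "body": {"commands": [[[-2,0,0,0.142],[-2,0,0,0.142],[-2,0,0,0.142],[-2,0,0,0.142],[-2,0,0,0.142],[-2,0,0,0.142],[-2,0,0,0.142]]], "jaw": 6.5}}

```text
clock: 0.8
tool_pos: [0.2268, 0.6355, 0.3669]
orientation: [57.7, 89.9, -109.2]
force: [-0.3, 0.7, 0.4]
opening: 0.0651
```

```bash
cat >> h.py <<'E'
from scipy.spatial.transform import Rotation
def go(tx,ty,tz,phi=None,start=None):
    """deltas in tool axes (cm) from measured pose to target TCP; returns cm"""
    o=get_obs();R=Rotation.from_euler("xyz",o["orientation"],degrees=True).as_matrix()
    p=np.array(o["tool_pos"]) if start is None else np.array(start)
    d=R.T@(np.array([tx,ty,tz])-p)*100
    ph=np.degrees(np.arctan2(R[1,2],R[0,2]))
    print("from",p.round(4),"phi",ph.round(1),"d cm",d.round(2),"" if phi is None else "spin %.3f"%np.radians(ph-phi), "j",np.array(o["joint_pos"]).round(0),"F",np.array(o["force"]).round(1),"op",round(o["opening"],4),"t",o["clock"])
E
python3 - <<'E'
from h import *
print(Rotation.from_euler("xyz",get_obs()["orientation"],degrees=True).as_matrix().round(3))
go(.45,.45,.36,-166.5);go(.47,.15,.34,start=(.45,.45,.36));go(.481,-.327,.10,start=(.47,.15,.34))
E
```

```text
[[-0.     0.226 -0.974]
 [-0.001 -0.974 -0.226]
 [-1.     0.001  0.   ]]
from [0.2268 0.6355 0.3669] phi -166.9 d cm [  0.7   23.11 -17.55] spin -0.007 j [ 87.  18.  15.  -0. -87. -74.] F [-0.3  0.7  0.4] op 0.0651 t 0.8
from [0.45 0.45 0.36] phi -166.9 d cm [ 2.03 29.67  4.84]  j [ 87.  18.  15.  -0. -87. -74.] F [-0.3  0.7  0.4] op 0.0651 t 0.8
from [0.47 0.15 0.34] phi -166.9 d cm [24.04 46.69  9.7 ]  j [ 87.  18.  15.  -0. -87. -74.] F [-0.3  0.7  0.4] op 0.0651 t 0.8
```

{"method": "move_arm", "body": {"commands": [[[0.1,2.9,-2.2,0],[0.1,2.9,-2.2,0],[0.1,2.9,-2.2,0],[0.1,2.9,-2.2,0],[0.1,2.9,-2.2,0],[0.1,2.9,-2.2,0],[0.1,2.9,-2.2,0],[0.0,2.9,-2.2,0]]]}}

```text
clock: 1.6
tool_pos: [0.4527, 0.4496, 0.359]
orientation: [30.7, 89.9, -135.9]
force: [0.0, 0.9, 0.1]
opening: 0.0646
```

{"method": "move_arm", "body": {"commands": [[[0.2,3.7,0.6,0],[0.2,3.7,0.6,0],[0.2,3.7,0.6,0],[0.2,3.7,0.6,0],[0.2,3.7,0.6,0],[0.2,3.7,0.6,0],[0.2,3.7,0.6,0],[0.2,3.7,0.6,0]]]}}

```text
clock: 2.4
tool_pos: [0.4734, 0.1502, 0.3433]
orientation: [-7.8, 90.0, -174.4]
force: [0.2, 0.7, -0.4]
opening: 0.065
```

{"method": "move_arm", "body": {"commands": [[[0,4.2,0.9,0],[0,4.2,0.9,0],[0,4.2,0.9,0],[0,4.2,0.9,0],[2,4.2,0.9,0],[3.5,4.2,0.9,0],[4,4.2,0.9,0],[3,4.2,0.9,0]]]}}

```text
clock: 3.2
tool_pos: [0.4806, -0.1805, 0.2277]
orientation: [-66.4, 90.0, 127.0]
force: [1.7, 0.4, 0.7]
opening: 0.065
```

{"method": "move_arm", "body": {"commands": [[[3,3.4,0.6,0],[3,3.4,0.6,0],[3,3.4,0.6,0],[1.5,2.2,0.4,0],[0,0,0,0]]]}}

```text
clock: 3.7
tool_pos: [0.4866, -0.3067, 0.1207]
orientation: [-28.7, 89.7, 164.5]
force: [-0.5, 0.3, -0.5]
opening: 0.065
```

```bash
python3 - <<'E'
from h import *
go(.481,-.327,.007,-166.5)
E
```

```text
from [ 0.4866 -0.3067  0.1207] phi -166.8 d cm [11.37  1.88  0.95] spin -0.005 j [-13.  17. -20.  -0. -54.  26.] F [-0.5  0.3 -0.5] op 0.065 t 3.7
```

{"method": "move_arm", "body": {"commands": [[[2.2,0.5,0.25,0],[2.2,0.5,0.25,0],[2,0.5,0.25,0],[2,0.4,0.2,0],[1.5,0,0,0],[1,0,0,0],[0.4,0,0,0],[0,0,0,0]]]}}

```text
clock: 4.5
tool_pos: [0.484, -0.3254, 0.0113]
orientation: [-20.9, 90.0, 172.5]
force: [0.8, -0.3, 0.1]
opening: 0.065
```

```bash
python3 - <<'E'
from h import *
go(.481,-.327,.006,-166.5)
p,d=snapshot("scene");cv2.imwrite("pics/s2.png",cv2.resize(np.clip(p[140:300,110:270].astype(float)*1.4,0,255).astype(np.uint8)[:,:,::-1],None,fx=3.5,fy=3.5,interpolation=cv2.INTER_CUBIC))
E
```

```text
from [ 0.484  -0.3254  0.0113] phi -166.6 d cm [0.53 0.08 0.33] spin -0.001 j [-15.  25. -25.   0. -40.  28.] F [ 0.8 -0.3  0.1] op 0.065 t 4.5
```

View pics/s2.png

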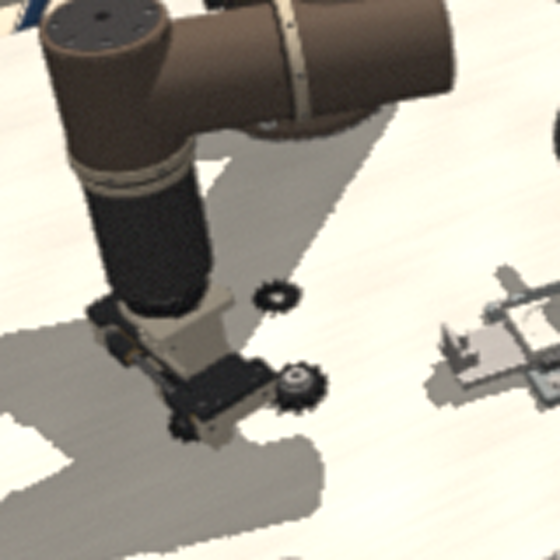

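The gripper straddles the wheel, with its body long along the jaw axis as I assumed, and the neighbouring wheels are clear. I'll make the final shift, then grip.

{"method": "move_arm", "body": {"commands": [[[0.3,0.1,0.3,0],[0.2,0,0,0],[0,0,0,0]]]}}

```text
clock: 4.85
tool_pos: [0.4811, -0.3274, 0.0064]
orientation: [172.7, 90.0, 6.1]
force: [-0.0, 0.2, -0.7]
opening: 0.065
```

{"method": "move_arm", "body": {"commands": [[[0,0,0,0],[0,0,0,0],[0,0,0,0],[0,0,0,0],[0,0,0,0],[0,0,0,0]]], "jaw": 3.5}}

```text
clock: 5.45
tool_pos: [0.4813, -0.3273, 0.0064]
orientation: [139.5, 90.0, -27.1]
force: [0.3, -0.1, 0.9]
opening: 0.0446
```

```bash
python3 - <<'E'
from h import *
o=get_obs();go(*o["tool_pos"][:2],.12)
go(.5687,.0162,.10,-166.5)
E
```

```text
from [ 0.4813 -0.3273  0.0064] phi -166.6 d cm [-11.36   0.    -0.  ]  j [-15.  25. -26.   0. -39.  28.] F [ 0.3 -0.1  0.9] op 0.0446 t 5.45
from [ 0.4813 -0.3273  0.0064] phi -166.6 d cm [ -9.37 -31.39 -16.47] spin -0.002 j [-15.  25. -26.   0. -39.  28.] F [ 0.3 -0.1  0.9] op 0.0446 t 5.45
```

{"method": "move_arm", "body": {"commands": [[[-1,0,0,0],[-2,0,0,0],[-3,-1,-0.5,0],[-2.4,-3,-1.6,0],[-1,-4,-2.1,0],[0,-4,-2.1,0],[0,-4,-2.1,0],[0,-4,-2.1,0]]]}}

```text
clock: 6.25
tool_pos: [0.5373, -0.1067, 0.1013]
orientation: [175.6, 89.9, 9.0]
force: [0.5, -0.1, -1.2]
opening: 0.0449
```

{"method": "move_arm", "body": {"commands": [[[0,-4,-2.1,0],[0,-3.5,-1.9,0],[0,-2.5,-1.3,0],[1,-1.4,-0.7,0],[1,0,0,0],[1,0,0,0],[0,0,0,0],[0,0,0,0]]]}}

```text
clock: 7.05
tool_pos: [0.5684, 0.0151, 0.0699]
orientation: [12.2, 89.9, -154.4]
force: [-0.5, -0.8, -0.2]
opening: 0.0447
```

```bash
python3 - <<'E'
from h import *
go(.5687,.0162,.0405,-166.5)
p,d=snapshot("scene");np.savez("scene3.npz",p=p,d=d);cv2.imwrite("pics/s3.png",cv2.resize(np.clip(p[180:270,215:325].astype(float)*1.4,0,255).astype(np.uint8)[:,:,::-1],None,fx=6,fy=6,interpolation=cv2.INTER_CUBIC))
E
```

```text
from [0.5684 0.0151 0.0699] phi -166.7 d cm [ 2.94 -0.1  -0.05] spin -0.003 j [ 21.  19. -24.   0. -47.  -8.] F [-0.5 -0.8 -0.2] op 0.0447 t 7.05
```

View pics/s3.png

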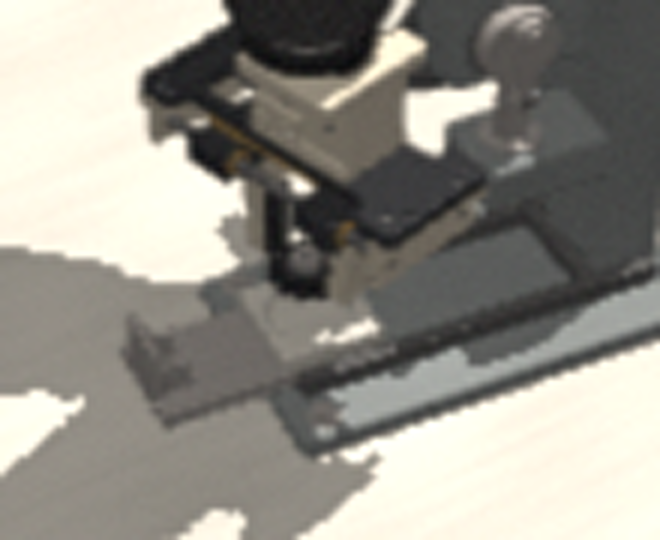

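The wheel is held level over the nest block, with the wheel near (303,270) and the block centre near (310,308), and nothing else is close. I'll lower it gently and watch the force.

{"method": "move_arm", "body": {"commands": [[[0.6,-0.1,-0.03,0],[0.6,0,0,0],[0.6,0,0,0],[0.4,0,0,0],[0.2,0,0,0],[0,0,0,0]]]}}

```text
clock: 7.7
tool_pos: [0.5688, 0.0174, 0.0458]
orientation: [6.4, 90.0, -160.2]
force: [-0.6, -0.5, -0.3]
opening: 0.0442
```

{"method": "move_arm", "body": {"commands": [[[0.1,0,0,0],[0.1,0,0,0],[0.1,0,0,0],[0,0,0,0]]]}}

```text
clock: 8.1
tool_pos: [0.5689, 0.0174, 0.0432]
orientation: [-26.7, 90.0, 166.7]
force: [0.1, -0.8, -0.1]
opening: 0.0446
```

```bash
python3 - <<'E'
from h import *
go(.5687,.0162,.0403,-166.5)
E
```

```text
from [0.5689 0.0174 0.0432] phi -166.6 d cm [0.29 0.11 0.05] spin -0.002 j [ 21.  21. -25.  -0. -43.  -8.] F [ 0.1 -0.8 -0.1] op 0.0446 t 8.1
```

{"method": "move_arm", "body": {"commands": [[[0.1,0.08,0,0],[0.1,0,0,0],[0.1,0,0,0],[0,0,0,0],[0,0,0,0]]]}}

```text
clock: 8.6
tool_pos: [0.5692, 0.0166, 0.0403]
orientation: [73.7, 90.0, -92.9]
force: [-0.5, -0.2, 1.4]
opening: 0.0445
```

```bash
python3 - <<'E'
from h import *
go(.5687,.0162,.0403,-166.5)
E
```

```text
from [0.5692 0.0166 0.0403] phi -166.6 d cm [0.   0.03 0.06] spin -0.002 j [ 21.  22. -26.   0. -43.  -8.] F [-0.5 -0.2  1.4] op 0.0445 t 8.6
```

The wheel reached floor height with almost no force, so it is inside the recess. I'll release it and lift away.

{"method": "move_arm", "body": {"commands": [[[0,0,0,0],[0,0,0,0],[0,0,0,0],[0,0,0,0]]], "jaw": 6.5}}

```text
clock: 9.0
tool_pos: [0.5692, 0.0167, 0.0402]
orientation: [-76.9, 90.0, 116.5]
force: [-0.2, 0.2, 0.0]
opening: 0.0644
```

{"method": "move_arm", "body": {"commands": [[[-0.5,0,0,0],[-1,0,0,0],[-2,0,0,0],[-2,1,0.4,0],[-1,3,1.6,0],[0,4,2.1,0],[0,4,2.1,0],[0,3,1.6,0]]]}}

```text
clock: 9.8
tool_pos: [0.5275, -0.1492, 0.1065]
orientation: [165.4, 89.9, -1.2]
force: [0.6, -0.3, -0.2]
opening: 0.0646
```

```bash
python3 - <<'E'
from h import *
a=np.radians(-6.7);X=np.array([np.cos(a),np.sin(a)]);Y=np.array([-X[1],X[0]]);n=np.array([.5687,.0162])
t=n-.150*Y-.010*X
go(*t,.12,-176.7);go(*t,.047)
p,d=snapshot("top");np.savez("top4.npz",p=p,d=d)
q,e=snapshot("scene")
f=lambda I,a,b,k:cv2.resize(np.clip(I[a:a+90,b:b+110].astype(float)*k,0,255).astype(np.uint8)[:,:,::-1],(660,540),interpolation=cv2.INTER_CUBIC)
cv2.imwrite("pics/s4.png",cv2.resize(np.hstack([f(q,180,215,1.3),f(p,150,180,1.8)]),(800,327)))
P=cloud("top",d)
Z=P[183:201,224:243,2]*1000;print(np.nan_to_num(Z[::2,::2]).round().astype(int))
E
```

```text
from [ 0.5275 -0.1492  0.1065] phi -166.6 d cm [-1.35 -1.39 -1.75] spin 0.176 j [  5.  15. -25.   0. -50.   9.] F [ 0.6 -0.3 -0.2] op 0.0646 t 9.8
from [ 0.5275 -0.1492  0.1065] phi -166.6 d cm [ 5.95 -1.4  -1.74]  j [  5.  15. -25.   0. -50.   9.] F [ 0.6 -0.3 -0.2] op 0.0646 t 9.8
[[519 518 516 517 517 520 522 521 522 518]
 [519 519 522 522 521 521 525 525 525 524]
 [524 524 525 525 522 524 527 529 529 526]
 [526 525 526 527 526 524 532 530 528 527]
 [529 527 530 526 529 530 531 533 529 527]
 [529 528 532 530 529 529 533 532 532 529]
 [532 530 532 530 530 529 532 536 532 530]
 [531 532 530 533 532 533 532 533 535 532]
 [533 532 531 530 533 532 534 536 536 532]]
```

View pics/s4.png

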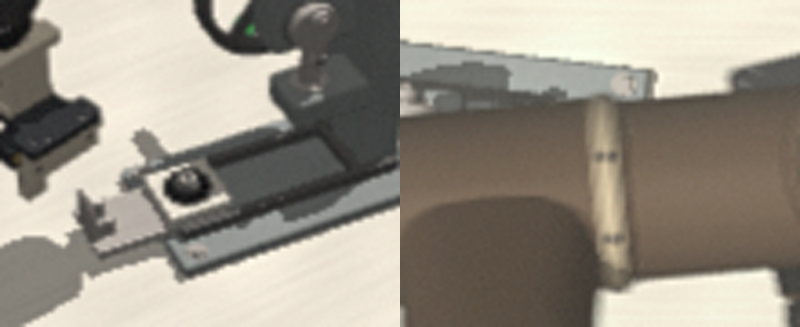

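The wheel sits flat and centred in the nest at (187,187) on the left side of the picture. The top view is blocked by the arm. Next I'll close the fingers, turn 10° and lower them in front of the tab.

{"method": "move_arm", "body": {"commands": [[[0,-0.7,-0.9,0],[0,-0.7,-0.9,0],[0,0,0,0.088],[0,0,0,0.088],[0,0,0,0],[2,0,0,0],[2,0,0,0],[2,0,0,0]]], "jaw": 0}}

```text
clock: 10.7
tool_pos: [0.5432, -0.1284, 0.045]
orientation: [179.0, 89.9, 2.6]
force: [0.4, 0.3, -0.1]
opening: 0.0066
```

```bash
cat >> h.py <<'E'
a=np.radians(-6.7);X=np.array([np.cos(a),np.sin(a)]);Y=np.array([-X[1],X[0]]);n0=np.array([.5687,.0162])
def rel():
    o=get_obs();q=o["tool_pos"][:2]-n0;F=np.array(o["force"])
    print("press rel nest0 x %.4f y %.4f z %.4f"%(q@X,q@Y,o["tool_pos"][2]),"F press",(F[:2]@X).round(1),(F[:2]@Y).round(1),F[2].round(1),"t",o["clock"])
E
python3 - <<'E'
from h import *
rel();t=n0-.123*Y-.010*X;go(*t,.047,-176.7)
R=Rotation.from_euler("xyz",get_obs()["orientation"],degrees=True).as_matrix();print("1cm +Y in tool",R.T@[*Y,0])
E
```

```text
press rel nest0 x -0.0084 y -0.1466 z 0.0450 F press 0.4 0.3 -0.1 t 10.7
from [ 0.5432 -0.1284  0.045 ] phi -176.4 d cm [-0.2  -2.35 -0.27] spin 0.005 j [  7.  20. -27.   0. -43.  -3.] F [ 0.4  0.3 -0.1] op 0.0066 t 10.7
1cm +Y in tool [ 1.63525464e-04 -9.83950106e-01 -1.78443725e-01]
```

{"method": "move_arm", "body": {"commands": [[[0,-0.4,-0.07,0],[0,-0.4,-0.07,0],[0,-0.4,-0.07,0],[0,-0.3,-0.06,0],[0,-0.2,-0.04,0],[0,-0.15,-0.03,0],[0,-0.15,-0.03,0],[0,-0.15,-0.03,0]]]}}

```text
clock: 11.5
tool_pos: [0.5451, -0.1079, 0.0454]
orientation: [-179.8, 90.0, 3.5]
force: [0.2, 0.6, 0.1]
opening: 0.0004
```

{"method": "move_arm", "body": {"commands": [[[0,-0.15,-0.03,0],[0,-0.15,-0.03,0],[0,-0.15,-0.03,0],[0,-0.15,-0.03,0],[0,-0.15,-0.03,0],[0,-0.15,-0.03,0]]]}}

```text
clock: 12.1
tool_pos: [0.5462, -0.099, 0.0452]
orientation: [39.3, 90.0, -137.4]
force: [0.1, -3.4, -0.5]
opening: 0.0005
```

```bash
python3 - <<'E'
from h import *
rel()
E
```

```text
press rel nest0 x -0.0089 y -0.1171 z 0.0452 F press 0.5 -3.3 -0.5 t 12.1
```

Contact shows at -3.3 N, which is the slide's friction. I'll push steadily at 40 mm/s.

{"method": "move_arm", "body": {"commands": [[[0,-0.25,-0.05,0],[0,-0.3,-0.06,0],[0,-0.4,-0.07,0],[0,-0.4,-0.07,0],[0,-0.4,-0.07,0],[0,-0.4,-0.07,0],[0,-0.4,-0.07,0],[0,-0.4,-0.07,0]]]}}

```text
clock: 12.9
tool_pos: [0.5498, -0.0686, 0.0452]
orientation: [-0.7, 90.0, -177.4]
force: [-1.4, -2.8, 0.9]
opening: 0.0005
```

{"method": "move_arm", "body": {"commands": [[[0,-0.4,-0.07,0],[0,-0.4,-0.07,0],[0,-0.4,-0.07,0],[0,-0.4,-0.07,0],[0,-0.4,-0.07,0],[0,-0.4,-0.07,0],[0,-0.4,-0.07,0],[0,-0.4,-0.07,0]]]}}

```text
clock: 13.7
tool_pos: [0.5535, -0.0365, 0.0452]
orientation: [2.5, 90.0, -174.2]
force: [-2.6, -2.2, 1.3]
opening: 0.0005
```

{"method": "move_arm", "body": {"commands": [[[0,-0.4,-0.07,0],[0,-0.4,-0.07,0],[0,-0.4,-0.07,0],[0,-0.4,-0.07,0],[0,-0.4,-0.07,0],[0,-0.4,-0.07,0],[0,-0.4,-0.07,0],[0,-0.3,-0.06,0]]]}}

```text
clock: 14.5
tool_pos: [0.5573, -0.0051, 0.0452]
orientation: [1.8, 90.0, -174.8]
force: [-2.9, -3.3, 1.6]
opening: 0.0003
```

```bash
python3 - <<'E'
from h import *
rel()
E
```

```text
press rel nest0 x -0.0089 y -0.0225 z 0.0452 F press -2.5 -3.6 1.6 t 14.5
```

{"method": "move_arm", "body": {"commands": [[[0,-0.3,-0.05,0],[0,-0.3,-0.05,0],[0,-0.3,-0.05,0],[0,-0.3,-0.05,0],[0,-0.3,-0.05,0],[0,-0.2,-0.04,0],[0,-0.15,-0.03,0],[0,-0.1,-0.02,0]]]}}

```text
clock: 15.3
tool_pos: [0.5596, 0.0143, 0.0452]
orientation: [10.8, 90.0, -165.8]
force: [-3.4, -3.2, -0.5]
opening: 0.0005
```

{"method": "move_arm", "body": {"commands": [[[0,-0.1,-0.02,0],[0,-0.1,-0.02,0],[0,-0.1,-0.02,0]]]}}

```text
clock: 15.6
tool_pos: [0.56, 0.0172, 0.0452]
orientation: [-20.3, 90.0, 163.0]
force: [-4.0, -2.8, -0.5]
opening: 0.0004
```

```bash
python3 - <<'E'
from h import *
rel()
E
```

```text
press rel nest0 x -0.0087 y 0.0000 z 0.0452 F press -3.6 -3.2 -0.5 t 15.6
```

{"method": "move_arm", "body": {"commands": [[[0,-0.1,-0.02,0],[0,-0.1,-0.02,0],[0,-0.08,-0.01,0],[0,-0.05,-0.01,0],[0,-0.05,-0.01,0]]]}}

```text
clock: 16.1
tool_pos: [0.5606, 0.0211, 0.0453]
orientation: [-171.3, 90.0, 12.0]
force: [-4.0, -3.1, -0.0]
opening: 0.0004
```

{"method": "move_arm", "body": {"commands": [[[0,-0.05,-0.01,0],[0,-0.05,-0.01,0],[0,-0.05,-0.01,0]]]}}

```text
clock: 16.4
tool_pos: [0.5608, 0.0226, 0.0453]
orientation: [-127.1, 90.0, 56.2]
force: [-3.1, -3.0, 0.1]
opening: 0.0003
```

{"method": "move_arm", "body": {"commands": [[[0,-0.05,-0.01,0],[0,-0.05,-0.01,0],[0,-0.05,-0.01,0]]]}}

```text
clock: 16.7
tool_pos: [0.5607, 0.0236, 0.0453]
orientation: [47.7, 89.9, -129.0]
force: [-3.2, -7.7, 0.2]
opening: 0.0008
```

{"method": "move_arm", "body": {"commands": [[[0,-0.04,-0.01,0],[0,0,0,0]]]}}

```text
clock: 16.9
tool_pos: [0.5608, 0.0236, 0.0453]
orientation: [51.7, 89.9, -125.0]
force: [-2.5, -6.5, -0.1]
opening: 0.0004
```

```bash
python3 - <<'E'
from h import *
rel()
E
```

```text
press rel nest0 x -0.0088 y 0.0064 z 0.0453 F press -1.7 -6.8 -0.1 t 16.9
```

{"method": "move_arm", "body": {"commands": [[[0,-0.05,-0.01,0],[0,0,0,0]]]}}

```text
clock: 17.1
tool_pos: [0.5607, 0.0236, 0.0453]
orientation: [52.4, 89.9, -124.3]
force: [-2.1, -10.3, 0.5]
opening: 0.0005
```

Home against the stop: the last 0.9 mm commanded gave no motion, only a rise to 10 N. Backing off and rising.

{"method": "move_arm", "body": {"commands": [[[0,0.3,0.05,0],[0,0.7,0.13,0],[0,2,0.35,0],[0,3,0.5,0],[-3,0,0,0],[-4.5,0,0,0],[-4.8,0,0,0],[-4.8,0,0,0]]]}}

```text
clock: 17.9
tool_pos: [0.5549, -0.0355, 0.2187]
orientation: [-166.9, 89.9, 16.4]
force: [1.4, 0.5, -1.0]
opening: 0.0004
```

{"method": "move_arm", "body": {"commands": [[[-4.8,0,0,0],[-4.8,0,0,0],[-3,0,0,-0.14],[0,0,0,-0.14],[0,0,0,-0.14],[0,0,0,-0.14],[0,0,0,-0.14],[0,0,0,-0.14]]]}}

```text
clock: 18.7
tool_pos: [0.555, -0.0353, 0.3429]
orientation: [148.4, 89.9, 20.2]
force: [0.0, 0.1, 0.2]
opening: 0.0003
```

{"method": "move_arm", "body": {"commands": [[[0,0,0,-0.14],[0,0,0,-0.14],[0,0,0,-0.14],[0,0,0,-0.135],[0,0,0,0]]], "jaw": 6}}

```text
clock: 19.2
tool_pos: [0.5549, -0.0353, 0.3428]
orientation: [115.6, 89.9, 19.0]
force: [0.0, 0.4, 0.4]
opening: 0.0347
```

```bash
python3 - <<'E'
from h import *
rel()
g=n0-.143*X+.1236*Y;print("grip",g)
go(*g,.34,-96.7)
p,d=snapshot("top");P=cloud("top",d).reshape(-1,3);P=P[np.isfinite(P).all(1)]
q=P[:,:2]-n0;x=q@X;y=q@Y;z=P[:,2]
k=(z>.235)&(z<.275)&(x<-.115)&(x>-.19)&(abs(y-.12)<.04)
print("handle",k.sum(),np.percentile(x[k],[1,50,99]),np.percentile(y[k],[2,50,98]),np.percentile(z[k],[50,90]))
for xa in(-.16,-.145,-.13):
    j=k&(abs(x-xa)<.008);print(xa,np.percentile(y[j],[3,50,97]) if j.any() else None)
k=(z>.05)&(z<.075)&(abs(x)<.03)&(abs(y-.0176)<.02);print("tab",k.sum(),np.percentile(y[k],[2,98]) if k.any() else None)
cv2.imwrite("pics/t5.png",cv2.resize(np.clip(p[140:260,120:290].astype(float)*1.8,0,255).astype(np.uint8)[:,:,::-1],None,fx=4,fy=4,interpolation=cv2.INTER_CUBIC))
E
```

```text
press rel nest0 x -0.0077 y -0.0528 z 0.3428 F press -0.0 0.4 0.4 t 19.2
grip [0.4410971  0.15563981]
from [ 0.5549 -0.0353  0.3428] phi -96.6 d cm [  0.27 -13.51 -17.66] spin 0.001 j [ 17.   6.  -3.  -0. -80.  67.] F [0.  0.4 0.4] op 0.0347 t 19.2
handle 213 [-0.17383062 -0.14457381 -0.11600536] [0.11484038 0.12330688 0.13473732] [0.25787379 0.26094095]
-0.16 [0.1149376  0.12412294 0.13397924]
-0.145 [0.11523366 0.12317649 0.13424261]
-0.13 [0.11487954 0.12275737 0.13480693]
tab 0 None
```

View pics/t5.png

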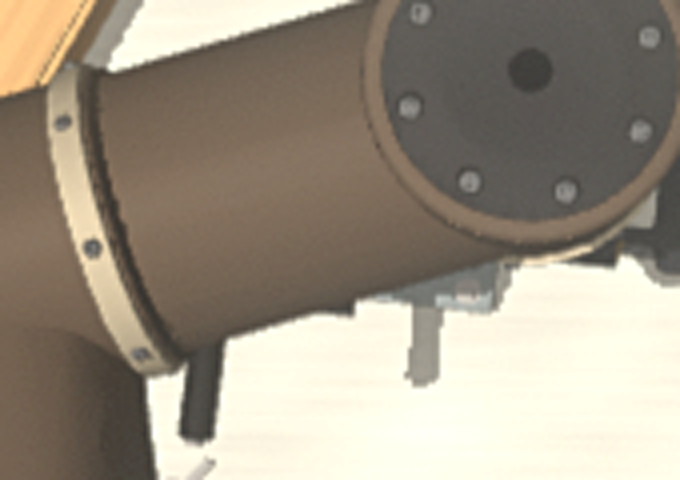

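The handle is still at the top, at (200,390), with its axis at press y +0.1235 m as expected. Moving above it and down.

{"method": "move_arm", "body": {"commands": [[[0,-1.7,-2.2,0],[0,-2.4,-3.1,0],[0,-2.7,-3.5,0],[0,-2.7,-3.5,0],[0,-2.4,-3.1,0],[0,-1.7,-2.2,0],[0,0,0,0],[0,0,0,0]]], "jaw": 6}}

```text
clock: 20.05
tool_pos: [0.4399, 0.1559, 0.3427]
orientation: [138.5, 89.9, 41.7]
force: [1.7, 0.4, 0.6]
opening: 0.0596
```

```bash
python3 - <<'E'
from h import *
rel();g=n0-.145*X+.1236*Y;go(*g,.231,-96.7)
E
```

```text
press rel nest0 x -0.1442 y 0.1237 z 0.3427 F press 1.7 0.6 0.6 t 20.05
from [0.4399 0.1559 0.3427] phi -96.8 d cm [11.17 -0.09  0.02] spin -0.002 j [ 44.  -3. -13.   0. -80.  39.] F [1.7 0.4 0.6] op 0.0596 t 20.05
```

{"method": "move_arm", "body": {"commands": [[[2.5,0,0,0],[2.5,0,0,0],[2.5,0,0,0],[2,0,0,0],[1.2,0,0,0],[0.5,0,0,0],[0,0,0,0]]]}}

```text
clock: 20.75
tool_pos: [0.4403, 0.1549, 0.2302]
orientation: [-16.6, 90.0, -113.4]
force: [-0.3, 0.9, 0.1]
opening: 0.0601
```

{"method": "move_arm", "body": {"commands": [[[0,0,0,0],[0,0,0,0],[0,0,0,0],[0,0,0,0],[0,0,0,0],[0,0,0,0]]], "jaw": 1}}

```text
clock: 21.35
tool_pos: [0.4403, 0.157, 0.2306]
orientation: [168.6, 89.8, 71.8]
force: [-1.4, 7.6, -0.9]
opening: 0.0215
```

```bash
python3 - <<'E'
from h import *
rel();g=n0-.145*X+.1236*Y;go(*g,.231,-96.7)
R=.06
# rows (dx down, dz=-Y) in cm from the top, angle list
def rows(a0,a1,n):
    t=np.linspace(a0,a1,n+1);zz=np.cos(t)*6;yy=np.sin(t)*6   # handle height, and shift to -Y = +tool z
    return [[round(float(-(zz[i+1]-zz[i])),2),0,round(float(yy[i+1]-yy[i]),2),0] for i in range(n)]
for i in range(6): print(i,rows(i*.32,i*.32+.32,4 ) if i==0 else "")
E
```

```text
press rel nest0 x -0.1440 y 0.1249 z 0.2306 F press -2.3 7.4 -0.9 t 21.35
from [0.4403 0.157  0.2306] phi -96.7 d cm [-0.04 -0.1   0.13] spin -0.001 j [ 44.   0. -24.  -0. -65.  40.] F [-1.4  7.6 -0.9] op 0.0215 t 21.35
0 [[0.02, 0, 0.48, 0], [0.06, 0, 0.48, 0], [0.1, 0, 0.47, 0], [0.13, 0, 0.46, 0]]
1 
2 
3 
4 
5
```

The handle is gripped at 21.5 mm. The tool was pulled 2 mm toward it, so the true axis is at y≈0.1249. I'll work out the circle steps.

```bash
python3 - <<'E'
import numpy as np
t=np.r_[np.arange(0,1.8,.1),np.arange(1.8,3.4,.05),np.linspace(3.4,2*np.pi,30)]
x=np.round(6*(1-np.cos(t)),2);z=np.round(6*np.sin(t),2)
for i in range(0,len(t)-1,8):
    print(round(t[i],2),"->",round(t[min(i+8,len(t)-1)],2),"[["+", ".join("[%.2f, 0, %.2f, 0]"%(x[j+1]-x[j],z[j+1]-z[j]) for j in range(i,min(i+8,len(t)-1)))+"]]")
E
```

```text
0.0 -> 0.8 [[[0.03, 0, 0.60, 0], [0.09, 0, 0.59, 0], [0.15, 0, 0.58, 0], [0.20, 0, 0.57, 0], [0.26, 0, 0.54, 0], [0.32, 0, 0.51, 0], [0.36, 0, 0.48, 0], [0.41, 0, 0.43, 0]]]
0.8 -> 1.6 [[[0.45, 0, 0.40, 0], [0.49, 0, 0.35, 0], [0.52, 0, 0.30, 0], [0.55, 0, 0.24, 0], [0.57, 0, 0.19, 0], [0.58, 0, 0.13, 0], [0.60, 0, 0.07, 0], [0.60, 0, 0.02, 0]]]
1.6 -> 2.1 [[[0.59, 0, -0.05, 0], [0.59, 0, -0.11, 0], [0.29, 0, -0.07, 0], [0.29, 0, -0.09, 0], [0.28, 0, -0.11, 0], [0.28, 0, -0.11, 0], [0.27, 0, -0.14, 0], [0.26, 0, -0.14, 0]]]
2.1 -> 2.5 [[[0.25, 0, -0.16, 0], [0.25, 0, -0.17, 0], [0.24, 0, -0.18, 0], [0.23, 0, -0.20, 0], [0.22, 0, -0.20, 0], [0.20, 0, -0.22, 0], [0.20, 0, -0.22, 0], [0.19, 0, -0.24, 0]]]
2.5 -> 2.9 [[[0.17, 0, -0.24, 0], [0.16, 0, -0.26, 0], [0.15, 0, -0.26, 0], [0.13, 0, -0.27, 0], [0.13, 0, -0.27, 0], [0.10, 0, -0.28, 0], [0.10, 0, -0.29, 0], [0.08, 0, -0.28, 0]]]
2.9 -> 3.3 [[[0.06, 0, -0.30, 0], [0.05, 0, -0.29, 0], [0.03, 0, -0.30, 0], [0.02, 0, -0.30, 0], [0.01, 0, -0.30, 0], [-0.01, 0, -0.30, 0], [-0.03, 0, -0.30, 0], [-0.04, 0, -0.30, 0]]]
3.3 -> 4.0 [[[-0.05, 0, -0.29, 0], [-0.07, 0, -0.29, 0], [-0.18, 0, -0.57, 0], [-0.24, 0, -0.55, 0], [-0.29, 0, -0.52, 0], [-0.34, 0, -0.49, 0], [-0.38, 0, -0.45, 0], [-0.43, 0, -0.42, 0]]]
4.0 -> 4.79 [[[-0.47, 0, -0.37, 0], [-0.50, 0, -0.32, 0], [-0.54, 0, -0.26, 0], [-0.55, 0, -0.22, 0], [-0.58, 0, -0.16, 0], [-0.59, 0, -0.10, 0], [-0.59, 0, -0.04, 0], [-0.60, 0, 0.02, 0]]]
4.79 -> 5.59 [[[-0.59, 0, 0.08, 0], [-0.58, 0, 0.13, 0], [-0.56, 0, 0.19, 0], [-0.55, 0, 0.25, 0], [-0.51, 0, 0.30, 0], [-0.48, 0, 0.35, 0], [-0.45, 0, 0.40, 0], [-0.40, 0, 0.43, 0]]]
5.59 -> 6.28 [[[-0.36, 0, 0.48, 0], [-0.31, 0, 0.51, 0], [-0.26, 0, 0.54, 0], [-0.21, 0, 0.56, 0], [-0.14, 0, 0.57, 0], [-0.09, 0, 0.59, 0], [-0.03, 0, 0.60, 0]]]
```

{"method": "move_arm", "body": {"commands": [[[0.03,0,0.55,0],[0.09,0,0.54,0],[0.15,0,0.53,0],[0.2,0,0.57,0],[0.26,0,0.54,0],[0.32,0,0.51,0],[0.36,0,0.48,0],[0.41,0,0.43,0]]]}}

```text
clock: 22.15
tool_pos: [0.4357, 0.1159, 0.2136]
orientation: [155.0, 89.7, 58.3]
force: [-6.9, 8.1, 10.7]
opening: 0.0211
```

```bash
cat >> h.py <<'E'
def ang():
    o=get_obs();q=o["tool_pos"][:2]-n0;y=q@Y-.1249;z=o["tool_pos"][2]+.019-.190
    F=np.array(o["force"]);print("angle %.3f r %.4f xrel %.4f"%(np.arctan2(-y,z)%(2*np.pi),np.hypot(y,z),q@X),"F X,Y,Z",(F[:2]@X).round(1),(F[:2]@Y).round(1),F[2].round(1),"op",round(o["opening"],4),"t",o["clock"])
E
python3 -c "from h import *;ang();rel()"
```

```text
angle 0.771 r 0.0594 xrel -0.1438 F X,Y,Z -7.8 7.2 10.7 op 0.0211 t 22.15
press rel nest0 x -0.1438 y 0.0835 z 0.2136 F press -7.8 7.2 10.7 t 22.15
```

{"method": "move_arm", "body": {"commands": [[[0.45,0,0.4,0],[0.49,0,0.35,0],[0.52,0,0.3,0],[0.55,0,0.24,0],[0.57,0,0.19,0],[0.58,0,0.13,0],[0.6,0,0.07,0],[0.6,0,0.02,0]]]}}

```text
clock: 22.95
tool_pos: [0.4335, 0.0978, 0.1696]
orientation: [134.2, 89.9, 37.5]
force: [-5.4, 2.5, 12.1]
opening: 0.0212
```

```bash
python3 -c "from h import *;ang()"
```

```text
angle 1.594 r 0.0597 xrel -0.1438 F X,Y,Z -5.6 1.9 12.1 op 0.0212 t 22.95
```

Tracking is within 0.03 rad, with about 13 N at the handle. I'll continue slowly through the pressing range.

{"method": "move_arm", "body": {"commands": [[[0.59,0,-0.05,0],[0.5,0,-0.1,0],[0.38,0,-0.09,0],[0.29,0,-0.09,0],[0.28,0,-0.1,0],[0.28,0,-0.11,0],[0.27,0,-0.13,0],[0.26,0,-0.14,0]]]}}

```text
clock: 23.75
tool_pos: [0.4344, 0.1054, 0.1411]
orientation: [104.8, 89.9, 8.1]
force: [-5.7, -0.7, 12.5]
opening: 0.0209
```

{"method": "move_arm", "body": {"commands": [[[0.25,0,-0.16,0],[0.25,0,-0.17,0],[0.24,0,-0.18,0],[0.23,0,-0.2,0],[0.22,0,-0.2,0],[0.2,0,-0.22,0],[0.2,0,-0.22,0],[0.19,0,-0.24,0]]]}}

```text
clock: 24.55
tool_pos: [0.436, 0.1201, 0.1236]
orientation: [19.0, 89.9, -77.7]
force: [-5.0, -7.1, 17.4]
opening: 0.0212
```

```bash
python3 -c "from h import *;ang()"
```

```text
angle 2.477 r 0.0603 xrel -0.1439 F X,Y,Z -4.1 -7.6 17.4 op 0.0212 t 24.55
```

{"method": "move_arm", "body": {"commands": [[[0.17,0,-0.24,0],[0.16,0,-0.26,0],[0.15,0,-0.26,0],[0.13,0,-0.27,0],[0.13,0,-0.27,0],[0.1,0,-0.28,0],[0.1,0,-0.29,0],[0.08,0,-0.28,0]]]}}

```text
clock: 25.35
tool_pos: [0.4383, 0.1403, 0.1129]
orientation: [-2.1, 89.8, -98.8]
force: [-0.1, -10.8, 13.4]
opening: 0.0211
```

{"method": "move_arm", "body": {"commands": [[[0.06,0,-0.3,0],[0.05,0,-0.29,0],[0.03,0,-0.3,0],[0.02,0,-0.3,0],[0.01,0,-0.3,0],[-0.01,0,-0.3,0],[-0.03,0,-0.3,0],[-0.04,0,-0.3,0]]]}}

```text
clock: 26.15
tool_pos: [0.4407, 0.163, 0.1108]
orientation: [-12.2, 89.7, -109.0]
force: [5.4, -15.2, -0.1]
opening: 0.0211
```

```bash
python3 -c "from h import *;ang()"
```

```text
angle 3.240 r 0.0605 xrel -0.1442 F X,Y,Z 7.1 -14.5 -0.1 op 0.0211 t 26.15
```

{"method": "move_arm", "body": {"commands": [[[-0.05,0,-0.29,0],[-0.07,0,-0.29,0],[-0.18,0,-0.57,0],[-0.24,0,-0.55,0],[-0.29,0,-0.52,0],[-0.34,0,-0.49,0],[-0.38,0,-0.45,0],[-0.43,0,-0.42,0]]]}}

```text
clock: 26.95
tool_pos: [0.445, 0.2, 0.1288]
orientation: [-26.8, 89.8, -123.6]
force: [9.9, -4.0, -19.2]
opening: 0.0212
```

{"method": "move_arm", "body": {"commands": [[[-0.47,0,-0.37,0],[-0.5,0,-0.32,0],[-0.54,0,-0.26,0],[-0.55,0,-0.22,0],[-0.58,0,-0.16,0],[-0.59,0,-0.1,0],[-0.59,0,-0.04,0],[-0.6,0,0.02,0]]]}}

```text
clock: 27.75
tool_pos: [0.447, 0.2169, 0.1735]
orientation: [-124.2, 89.9, 139.1]
force: [5.5, 4.5, -17.1]
opening: 0.0214
```

```bash
python3 -c "from h import *;ang()"
```

```text
angle 4.753 r 0.0603 xrel -0.1443 F X,Y,Z 4.9 5.1 -17.1 op 0.0214 t 27.75
```

{"method": "move_arm", "body": {"commands": [[[-0.59,0,0.08,0],[-0.58,0,0.13,0],[-0.56,0,0.19,0],[-0.55,0,0.25,0],[-0.51,0,0.3,0],[-0.48,0,0.35,0],[-0.45,0,0.4,0],[-0.4,0,0.43,0]]]}}

```text
clock: 28.55
tool_pos: [0.4448, 0.1972, 0.2153]
orientation: [-176.7, 89.8, 86.5]
force: [3.7, 9.5, -12.4]
opening: 0.0211
```

{"method": "move_arm", "body": {"commands": [[[-0.36,0,0.48,0],[-0.31,0,0.51,0],[-0.26,0,0.54,0],[-0.21,0,0.56,0],[-0.14,0,0.57,0],[-0.09,0,0.4,0],[-0.02,0,0.3,0],[0,0,0,0]]]}}

```text
clock: 29.35
tool_pos: [0.4411, 0.1643, 0.2302]
orientation: [171.2, 89.7, 74.4]
force: [-1.2, 11.7, -3.4]
opening: 0.0214
```

```bash
python3 -c "from h import *;ang();rel()"
```

```text
angle 6.161 r 0.0596 xrel -0.1440 F X,Y,Z -2.6 11.5 -3.4 op 0.0214 t 29.35
press rel nest0 x -0.1440 y 0.1322 z 0.2302 F press -2.6 11.5 -3.4 t 29.35
```

{"method": "move_arm", "body": {"commands": [[[-0.03,0,0.25,0],[0,0,0.2,0],[0,0,0.15,0],[0,0,0.1,0],[0,0,0,0]]]}}

```text
clock: 29.85
tool_pos: [0.4404, 0.1578, 0.2306]
orientation: [170.1, 89.6, 73.4]
force: [-1.5, 12.5, -2.8]
opening: 0.0213
```

```bash
python3 -c "from h import *;ang();rel()"
```

```text
angle 6.270 r 0.0596 xrel -0.1439 F X,Y,Z -3.0 12.2 -2.8 op 0.0213 t 29.85
press rel nest0 x -0.1439 y 0.1257 z 0.2306 F press -3.0 12.2 -2.8 t 29.85
```

{"method": "move_arm", "body": {"commands": [[[0,0,0.08,0],[0,0,0,0]]]}}

```text
clock: 30.05
tool_pos: [0.4403, 0.1571, 0.2306]
orientation: [170.6, 89.6, 73.9]
force: [-2.0, 12.4, -2.9]
opening: 0.021
```

```bash
python3 -c "from h import *;ang();rel()"
```

```text
angle 6.282 r 0.0596 xrel -0.1439 F X,Y,Z -3.5 12.1 -2.9 op 0.021 t 30.05
press rel nest0 x -0.1439 y 0.1250 z 0.2306 F press -3.5 12.1 -2.9 t 30.05
```

Back at the starting handle position, 6.282 rad. I'll unload the side force, open and lift off.

{"method": "move_arm", "body": {"commands": [[[0,0,-0.1,0],[0,0,-0.1,0],[0,0,0,0]]]}}

```text
clock: 30.35
tool_pos: [0.4403, 0.1572, 0.2306]
orientation: [167.3, 89.9, 70.6]
force: [-0.6, 7.2, -1.8]
opening: 0.0213
```

{"method": "move_arm", "body": {"commands": [[[0,0,0,0],[0,0,0,0],[0,0,0,0],[0,0,0,0],[0,0,0,0]]], "jaw": 6}}

```text
clock: 30.85
tool_pos: [0.44, 0.1555, 0.2305]
orientation: [-10.7, 90.0, -107.4]
force: [0.5, 0.2, -0.0]
opening: 0.0554
```

{"method": "move_arm", "body": {"commands": [[[-1,0,0,0],[-2,0,0,0],[-3,0,0,0],[-3,0,0,0],[-3,-1,-2,0],[-1,-1,-4,0],[0,-0.5,-4.5,0],[0,-0.5,-4.5,0]]]}}

```text
clock: 31.65
tool_pos: [0.4277, 0.3096, 0.3625]
orientation: [148.5, 89.8, 51.8]
force: [0.8, 0.1, 0.4]
opening: 0.0599
```

{"method": "move_arm", "body": {"commands": [[[0,0,-4.5,0],[0,0,-4.5,0],[0,0,-4,0],[0,0,-2,0],[0,0,0,0],[0,0,0,0]]]}}

```text
clock: 32.25
tool_pos: [0.4454, 0.4573, 0.3604]
orientation: [-7.0, 89.9, -103.8]
force: [-0.1, -0.7, 0.5]
opening: 0.0602
```

```bash
python3 - <<'E'
from h import *
rel()
p,d=snapshot("top");q,e=snapshot("scene");P=cloud("top",d).reshape(-1,3);P=P[np.isfinite(P).all(1)]
w=P[:,:2]-n0;x=w@X;y=w@Y;z=P[:,2]
k=(z>.235)&(z<.275)&(x<-.115)&(x>-.19)&(abs(y-.12)<.04)
print("handle",k.sum(),np.percentile(x[k],[1,50,99]),np.percentile(y[k],[2,50,98]),np.percentile(z[k],[50,90]))
k=(z>.045)&(z<.075)&(abs(x)<.025)&(abs(y-.0176)<.025);print("tab",k.sum(),np.percentile(y[k],[2,50,98]) if k.any() else None)
f=lambda I,a,b,k:cv2.resize(np.clip(I[a:a+120,b:b+150].astype(float)*k,0,255).astype(np.uint8)[:,:,::-1],(400,320),interpolation=cv2.INTER_CUBIC)
cv2.imwrite("pics/f.png",np.hstack([f(q,130,215,1.6),f(p,140,125,1.8)]))
E
```

```text
press rel nest0 x -0.1739 y 0.4237 z 0.3604 F press -0.1 -0.8 0.5 t 32.25
handle 220 [-0.173882   -0.14367235 -0.11556987] [0.11479559 0.12333247 0.13472201] [0.25815568 0.26079098]
tab 33 [0.019797   0.02271181 0.03319034]
```

View pics/f.png

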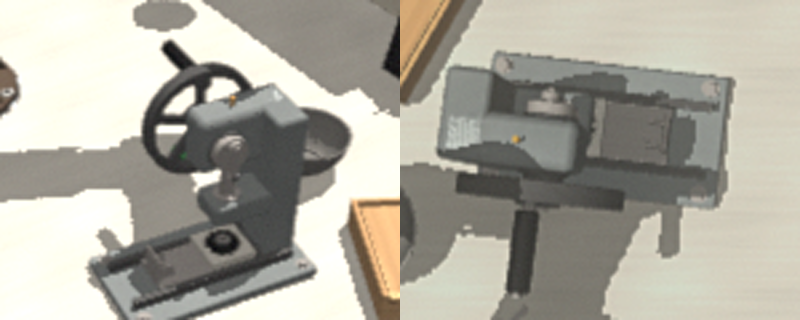

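The final view shows the wheel in its nest under the ram, no longer standing proud, with the slide home and the handle at the top. Its measured position, 0.12333, matches 0.12331 before the turn. Handing in.

```bash
python3 -c "from plant import *;print(close_job())"
```

```text
the job is handed in; nothing more can be done
None
```

I pressed the bearing into the smallest (46 mm) jockey wheel and handed the job in. The clock read about 32 s of the 72 s allowed.

1. **Loading:** I laid the wheel flat in the nest, bearing up, and felt almost no force as it seated.
2. **Slide:** I pushed it home with closed fingertips against the tab, using about 3 N, and met the stop slowly. The highest reading there was about 10 N, with no further movement.
3. **Flywheel:** I turned it clockwise through one revolution, at about 0.5 rad/s while the ram was pressing. Handle forces stayed at about 22 N or less. Then I released the handle and moved the arm clear.

**Last checks:**
- **Flywheel:** the tool position gave 6.282 rad before I let go. The camera put the handle within 0.1 mm of where it started.
- **Slide:** the camera showed the tab had moved about 126 mm. That agrees with the slide being home, given a start a few millimetres in.
- **Bearing:** it looks flush in the picture, but I did not measure how far it went in.
- **Bystanders:** I did not measure them again. Nothing was seen or felt to be touched.

No check failed or disagreed.

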